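# Set a pump impeller blade under the dial indicator

## Task

The jet pump is clamped upright in the bench vise for a blade check. With one fingertip push gently on a blade and turn the impeller clockwise (seen from above) until the yellow-painted blade tip lines up with the red match mark on the housing rim; then swing the indicator arm in over the pump just as gently, pushing on its plain bar and not on the delicate indicator, until the stylus stands over the middle of the yellow tip. Grasp and lift nothing, and leave the parts and tools lying around where they are.

Things in the scene. Friction and masses are not known exactly. Their poses are not given: they have to be found in the camera images.
- vise: Blue bench vise bolted to the bench, holding a grey jet-pump housing upright. Origin on the bench (z=0) straight below the impeller axis; z up, y along the vise's screw towards the fixed jaw, x across the jaws. A red magnetic base with a 12 mm post (gauge stand) is on its anvil at y = +155 mm. At y = -190 mm its tommy bar reaches height 140 mm.
- impeller (a joint): Angle (rad) of the steel three-bladed impeller about the duct's vertical axis. Grows clockwise seen from above; 0 with the yellow tip exactly at the red match mark; -2.2 to -0.8 at the start. No stop either way; friction of about 0.15 N m keeps it where it is left. Any blade may be pushed.
- impeller_axis (a point): On the impeller's axis at the height of blade tops and rim, 232 mm. The housing round it is an open-topped duct of outer radius 81 mm, inner radius 75 mm, with 68 mm free depth. The impeller's hub has 24 mm radius, and its dark nut ends 10 mm above this point.
- yellow_tip (a point): Middle of the yellow outer 20 mm of the marked blade, on its top edge, 60 mm from the axis. Turns with the impeller. Three equal blades 120 degrees apart, 5 mm thick, from the hub to 70 mm radius; top edges radial, at rim height; below it a blade slants off clockwise (9 mm at 20 mm depth, 28 mm in all), so a fingertip 10 to 20 mm down on the counter-clockwise side meets the top edge.
- match_mark (a point): Red-painted cast lug, 8 mm wide, on top of the grey housing rim (from 75 to 97 mm from the impeller axis) with a red rib below it down the outside of the wall. The point lies 81 mm from the impeller axis at height 232 mm; the lug rises 1.5 mm above the rim. Fixed to the housing.
- gauge_arm (a joint): Angle (rad) of the indicator's swing arm about its vertical post. 0 with the stylus over the place of the yellow tip when lined up with the mark; grows counter-clockwise seen from above, outwards from the pump; 1.0 to 1.7 at the start; can go 0.6 past 0. Hinge friction of about 0.1 N m keeps it where it is left.
- post_pivot (a point): On the post's axis at the arm's mid height, 256 mm. The arm is a level steel bar, 10 mm diameter, bare from 15 to 73 mm from this pivot, with a 24 mm dark clamp block and black knob at the pivot (top at 275 mm) and the dial indicator at its other end.
- stylus (a point): Small red ball at the end of the indicator's stylus, 116 mm from the arm pivot in the bar's direction, at height 236.5 mm: it passes 3 mm above the rim and the blades.
- indicator: Delicate lever dial indicator on the end of the arm: steel body 32 x 16 x 16 mm with a round black-rimmed white dial facing up, 31 mm diameter, 72 to 106 mm from the arm pivot, top at height 272 mm. Its origin is where it is clamped to the bar, 74 mm from the pivot.
- tail_cone: Black plastic cone, 72 mm diameter, 105 mm high, standing on the bench behind the vise; origin at its base. Leave alone.
- socket: Steel socket, 26 mm diameter, 32 mm high, standing on the flat top of the vise's sliding jaw (its foot at height 128 mm). Leave alone.
- screwdriver: Screwdriver with orange handle lying on the bench. Leave alone.
- wrench: Steel spanner lying on the bench. Leave alone.
- battery: Blue and black tool battery, 75 x 55 x 55 mm. Leave alone.
- wear_ring: White plastic ring, 160 mm diameter, 30 mm high, lying on the bench. Leave alone.
- grease_can: Red can, 56 mm diameter, 170 mm high, standing on the bench. Leave alone.

How it is judged:
On the way, in this order (a step that is already met when the one before it is completed fails the run):
1. the yellow blade tip is turned to the red match mark and stays there, with the indicator arm still swung out (value of joint impeller between -0.07 and 0.07 rad and velocity of joint impeller between -0.05 and 0.05 rad/s and value of joint gauge_arm above 0.6 rad), for 0.3 s.
2. the arm is swung in and the stylus stands over the yellow tip (value of joint impeller between -0.07 and 0.07 rad and horizontal distance between stylus and yellow_tip below 0.01 m), for 0.3 s.
At the end, for the whole second after the job is handed in: The impeller, turned clockwise, has its yellow tip within 0.07 rad (about 4 mm) of the red match mark, the stylus stands within 10 mm (seen from above) of the middle of the yellow tip, and both are at rest (all of step 2 and velocity of joint impeller between -0.03 and 0.03 rad/s and velocity of joint gauge_arm between -0.03 and 0.03 rad/s); the robot touches nothing.
It fails at once if the impeller is turned backwards (counter-clockwise) well past its start (value of joint impeller below -2.6 rad).
It fails at once if the delicate indicator itself is pushed or gripped (more than 4 N) (contact force between any of the fingers, the arm and indicator above 4 N).
It fails at once if the pump, gauge stand or vise is gripped or pushed hard with the fingers (more than 25 N) (contact force between the fingers and vise above 25 N).
It fails at once if a part or tool lying around is moved or lifted (more than 15 mm) (distance of any of tail_cone, socket, screwdriver, wrench, battery, wear_ring, grease_can from where it was at the start of the episode above 0.015 m).
It also fails if it takes over 61 s, if anything falls off the work surface, if the arm or the gripper's body presses on something with over 40 N, if the wrist force passes 120 N, or if a joint passes its speed limit or range.

## Robot

A 7-joint arm with a two-finger parallel gripper is mounted at the origin on the work surface. World frame = base frame: x ahead of the robot, y to its left, z up, the work surface at z = 0. Lengths are in m, angles in rad, forces in N, time in s.
With the tool pointing down it reaches from about 0.425 to 0.825 m from the base axis. Payload 3.6 kg.
Tool frame: the origin (TCP) lies on the centre line of the jaws, within the pads' length; the fingertips stand 22 mm ahead of it and the grasp point (between the pads) lies 3 mm ahead of it; z points along the fingers, y is the line along which they close (so a half turn about z gives the same grasp; the last joint's range is limited). The gripper opens to 93 mm and grips with 3 to 60 N. Pads are 15 mm wide; open, the fingers measure 128 mm over their backs; the gripper's body (75 mm by 188 mm) begins 65 mm behind the grasp point.
Start: joints at [1.274, 0.615, -0.013, 1.423, 0.008, 1.103, -0.04], TCP at [0.174, -0.626, 0.241] pointing down, gripper open.
Joint ranges: [-3.12, 3.12], [-0.3, 2.06], [-1.34, 1.32], [0.26, 2.42], [-1.36, 4.5], [0.01, 1.98], [-2.84, 2.84]. Speed limits (rad/s): [2.79, 2.79, 3.14, 3.14, 3.14, 3.14, 3.14].

## Interface

Orientations are given as a rotation vector (axis times angle).
In Python, from station import robot gives the robot as it stands. Calls block until the motion is done:
- robot.move_pose(position, orientation): joint-space move of the TCP to a pose.
- robot.servo_line(position, rotation=None, feed=0.15): straight line of the TCP; rotation=None keeps the orientation; feed is the mean speed in m/s.
- robot.movej(angles): joint-space move.
- robot.let_go() and robot.gripper_close(): open the fingers fully, or close them until they stop; the grip force is fixed at half the most.
- robot.pause(seconds).
- robot.solve_ik(position, orientation): joint angles nearest the present ones, or None.
- robot.read_state(): the state.
- robot.read_camera(name): name is "scene" or "top" or "wrist"; returns (picture, depth): 400x640x3 uint8, red, green, blue; 400x640 float32, m along the optical axis (not along the pixel's ray), 0 where there is no reading.
- robot.camera_info(name): a dict with "intrinsics" (3x3 intrinsics, pixels), "k1" (the pictures are not rectified: a ray, as slopes to the right and down, at radius r is drawn at 1 + k1 r^2 times it, then the intrinsics apply), "R" (3x3) and "t" (3): a world point X has camera coordinates R X + t. Camera axes: x right, y down, z forward; pixel columns grow to the right and rows downward; lengths in m; the calibration is good to about 2 mm. A picture is of the moment at which its call begins: read the wrist's pose just before it. camera_info takes no time and is no camera call; for the wrist camera it gives the pose at the moment of the call.
A pose or a line that the arm cannot do raises robot.IKError and nothing moves.
- robot.job_done(): hands the job in; it is judged then, once.
Trained networks look in the newest picture that a camera, given by its name, has taken for a name from the list of things; names that differ only in an ending like _2 or _b are one class to them, and where a whole thing is asked for, a point or a joint stands for the part that bears it (a point fixed in the world has none). Each returns a list of dicts, best first, with "confidence" (0 to 1); they miss things now and then, are a little off and sometimes report something else, mostly with a low value. They report only what shows in the picture. A call takes as long as a camera call.
- robot.masks_of(camera, label): "pixels" (400x640 bool, what is visible of it) and "box" ([left, top, right, bottom] in pixels, round what is visible of it).
- robot.landmark_of(camera, label): "xy" ([column, row] in pixels: a listed point, or the origin of a listed thing).
The state is a dict: "t": time; "joints": joint angles; "joint_velocities": joint speeds; "tau": joint torques, N m; "ee_pos": TCP position; "ee_rot": TCP orientation; "contact_force": force on the tool from outside, world axes, zero at the start; "moment": the same for the moment, N m; "gripper_width": opening from 0.0 (shut) to 1.0 (fully open); "finger_force": force on a finger pad.
Only numpy, scipy, OpenCV 4.12 (cv2) and the standard library are available. Lean on these libraries where they do the work, as an engineer would, in place of code of your own. Each camera call takes 0.05 s, during which the arm holds its last target. There are 200 camera calls.

## Working session

There is one attempt and no reset: what is moved stays moved. The work goes in short steps, each a Python script; the robot and the scene stay as the last script left them, time stands still between calls to the robot, and variables do not carry over. Pictures are saved under pics/ and viewed, at most 10 in all, crops included, and the job is handed in when it is done.

```bash
ls; mkdir -p pics
cat > h.py <<'E'
import numpy as np, cv2
from station import robot
def ray(cam,px):
    i=robot.camera_info(cam);K=np.array(i["intrinsics"]);R=np.array(i["R"]);t=np.array(i["t"])
    d=np.linalg.inv(K)@[px[0],px[1],1.];u=d[:2].copy();k=i["k1"]
    s=u.copy()
    for _ in range(20): s=u/(1+k*(s@s))
    return -R.T@t, R.T@np.array([s[0],s[1],1.])
def atz(cam,px,z):
    o,d=ray(cam,px);return o+d*(z-o[2])/d[2]
def proj(cam,X):
    i=robot.camera_info(cam);c=np.array(i["R"])@X+i["t"];s=c[:2]/c[2];s=s*(1+i["k1"]*(s@s))
    return (np.array(i["intrinsics"])@[s[0],s[1],1])[:2]
def save(n,p): cv2.imwrite(f"pics/{n}.png",p[:,:,::-1])
E
python3 - <<'E'
from h import *
Z=dict(impeller_axis=.232,yellow_tip=.232,match_mark=.232,post_pivot=.256,stylus=.2365,indicator=.256,socket=.128,tail_cone=0,grease_can=0)
ims=[]
for c in("top","scene"):
    p,d=robot.read_camera(c);ims.append(p)
    for n,z in Z.items():
        for r in robot.landmark_of(c,n)[:2]: print(c,n,np.round(r["xy"]),round(r["confidence"],2),np.round(atz(c,r["xy"],z),3))
for n,p in zip(("top","scene"),ims): save(n,p)
print(robot.read_state())
E
```

```text
pics
top impeller_axis [296. 189.] 0.88 [0.541 0.037 0.232]
top yellow_tip [289. 208.] 0.62 [0.492 0.053 0.232]
top yellow_tip [169. 205.] 0.43 [0.494 0.372 0.232]
top post_pivot [237. 182.] 0.94 [0.553 0.189 0.256]
top stylus [233. 138.] 0.61 [0.676 0.206 0.236]
top stylus [213. 172.] 0.34 [0.584 0.255 0.236]
top indicator [232. 150.] 0.47 [0.638 0.205 0.256]
top socket [343. 204.] 0.61 [ 0.521 -0.094  0.128]
top tail_cone [216. 175.] 0.66 [0.625 0.3   0.   ]
top tail_cone [327. 147.] 0.62 [ 0.72  -0.048  0.   ]
top grease_can [214. 174.] 0.8 [0.626 0.306 0.   ]
scene impeller_axis [325. 203.] 0.9 [0.541 0.036 0.232]
scene yellow_tip [342. 200.] 0.73 [0.493 0.063 0.232]
scene match_mark [321. 230.] 0.95 [0.613 0.098 0.232]
scene post_pivot [355. 239.] 0.56 [0.563 0.196 0.256]
scene post_pivot [273. 246.] 0.44 [0.763 0.056 0.256]
scene stylus [328. 265.] 0.4 [0.673 0.198 0.236]
scene indicator [338. 256.] 0.53 [0.637 0.202 0.256]
scene socket [305. 188.] 0.64 [ 0.514 -0.101  0.128]
scene tail_cone [274. 248.] 0.66 [ 0.708 -0.046  0.   ]
scene grease_can [360. 306.] 0.96 [0.621 0.307 0.   ]
{'t': 1.0, 'joints': array([ 1.27348857,  0.61488918, -0.01261669,  1.42340342,  0.00807559,
        1.10341915, -0.0403882 ]), 'joint_velocities': array([-1.05663990e-03,  7.43223090e-04, -9.66166240e-04, -2.19821681e-03,
        1.31733484e-03,  1.02155232e-04, -1.66521205e-06]), 'tau': array([-2.48153665e-04, -4.58836484e+01,  2.09170743e-01, -1.66036463e+01,
       -6.10241457e-02,  1.32452624e-02,  4.65712026e-05]), 'ee_pos': array([ 0.1739088 , -0.62626622,  0.24064606]), 'ee_rot': array([-3.11274681e+00, -4.24162807e-01, -8.76581881e-05]), 'contact_force': array([ 0.07299808, -0.00380762, -0.62037511]), 'moment': array([-0.0368292 , -0.00279831, -0.02360926]), 'finger_force': 0.0, 'gripper_width': 0.9997254150857025}
```

Run:
```python
import cv2
a=cv2.imread("pics/top.png")[100:260,170:390];b=cv2.imread("pics/scene.png")[140:320,220:420]
cv2.imwrite("pics/topc.png",cv2.resize(a,None,fx=3.5,fy=3.5,interpolation=2));cv2.imwrite("pics/scenec.png",cv2.resize(b,None,fx=3.3,fy=3.3,interpolation=2))
```

```text
(no output)
```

View pics/topc.png

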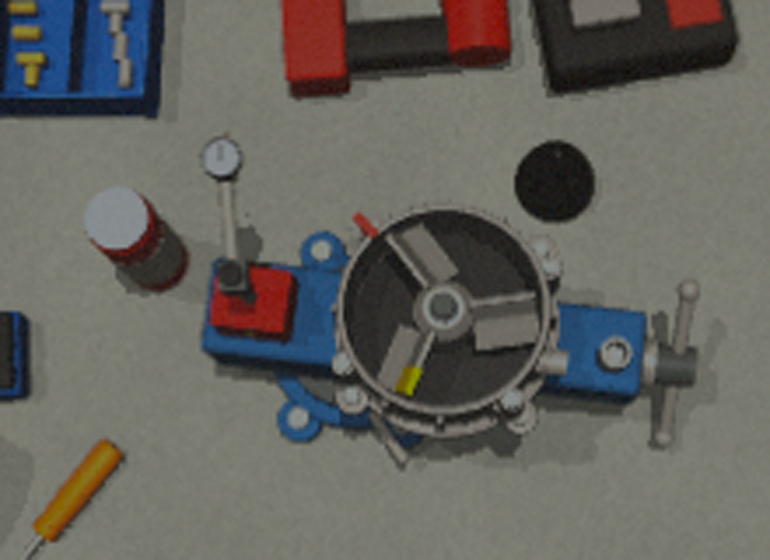

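View pics/scenec.png

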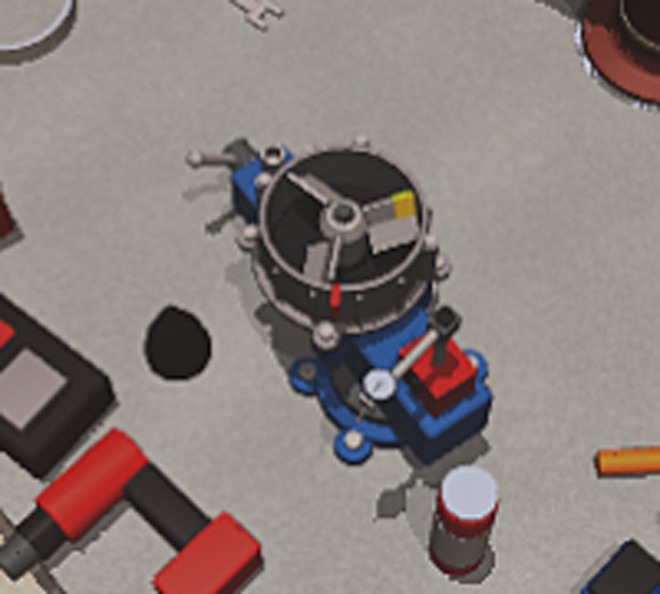

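The crops show the yellow tip at the lower left (top crop 409,380), the red lug at the upper left (365,224) and the arm pointing up, away from the pump. The geometry is consistent: axis to pivot is 155 mm, and the impeller is at about -1.9 rad. Next I'll take a closer look with the wrist camera.

```bash
cat >> h.py <<'E'
from scipy.spatial.transform import Rotation as Ro
def rv(a):
    y=np.array([np.cos(a),np.sin(a),0]);z=np.array([0,0,-1.]);return Ro.from_matrix(np.c_[np.cross(y,z),y,z]).as_rotvec()
def e(a): return np.array([np.cos(a),np.sin(a),0])
def look(n,names):
    p,d=robot.read_camera("wrist");save(n,p)
    Z=dict(impeller_axis=.232,yellow_tip=.232,match_mark=.232,post_pivot=.256,stylus=.2365,indicator=.256)
    for k in names:
        for r in robot.landmark_of("wrist",k)[:2]: print(k,np.round(r["xy"]),round(r["confidence"],2),np.round(atz("wrist",r["xy"],Z[k]),4))
    return p
E
python3 - <<'E'
from h import *
robot.gripper_close()
s=robot.read_state();p=s["ee_pos"]
robot.servo_line([p[0],p[1],.42])
for a in np.radians([0,45,90,135,180,225,270,315]):
    q=robot.solve_ik([.53,.03,.45],rv(a));print(np.degrees(a),None if q is None else np.round(q,2))
E
```

```text
0.0 [ 0.39  0.36 -0.75  1.36  0.25  1.52 -0.34]
45.0 [ 0.45  0.39 -0.87  1.35  0.29  1.53  0.4 ]
90.0 [ 0.52  0.42 -0.99  1.35  0.35  1.55  1.13]
135.0 [ 0.58  0.47 -1.15  1.35  0.43  1.58  1.84]
180.0 [ 0.58  0.47 -1.15  1.35  0.43  1.58  2.62]
225.0 [ 0.24  0.33 -0.51  1.36  0.16  1.49 -2.61]
270.0 [ 0.32  0.34 -0.63  1.36  0.2   1.5  -1.87]
315.0 [ 0.35  0.35 -0.68  1.36  0.22  1.51 -1.1 ]
```

Run:
```python
from h import *
robot.movej([-0.06,.3,0,1.36,0,1.48,-.5])
s=robot.read_state();print(s["ee_pos"],s["joints"].round(2),s["t"])
print(robot.solve_ik([.5,.05,.44],rv(-.7)))
try: robot.move_pose([.5,.05,.44],rv(-.7))
except robot.IKError as x: print(x)
look("w1",["impeller_axis","yellow_tip","match_mark","post_pivot","stylus","indicator"])
s=robot.read_state();print(s["ee_pos"],s["joints"].round(2),s["t"])
```

```text
[0.53427663 0.00897508 0.45139016] [-0.06  0.3   0.    1.36  0.    1.48 -0.5 ] 6.3833
[-0.16177502  0.24491909  0.02522811  1.46843873 -0.00617927  1.42831238
 -0.83642201]
impeller_axis [360. 173.] 0.86 [0.5449 0.0315 0.232 ]
yellow_tip [318. 185.] 0.65 [0.4939 0.054  0.232 ]
match_mark [373. 106.] 0.81 [0.608  0.0853 0.232 ]
post_pivot [284.  58.] 0.73 [0.5611 0.189  0.256 ]
indicator [336.   0.] 0.39 [0.6395 0.1957 0.256 ]
[0.5004104  0.04926735 0.43995699] [-0.16  0.25  0.03  1.47 -0.01  1.43 -0.84] 7.15
```

View pics/w1.png

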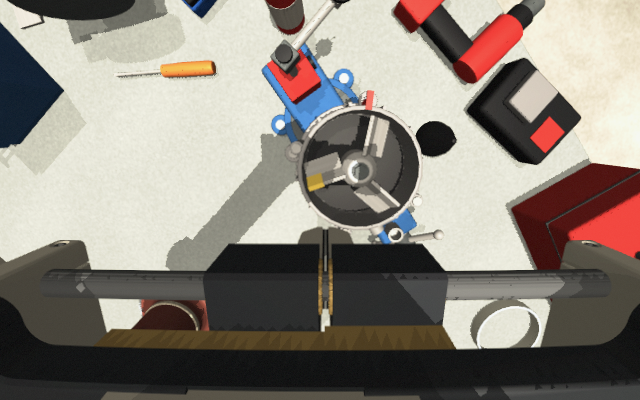

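The wrist view shows yellow at (318,185), the lug at (370,98) and the axis at (360,173), which agrees with the earlier estimate. I'll check the closed finger size in this picture before entering the duct.

Run:
```python
from h import *
p,d=robot.read_camera("wrist");s=robot.read_state()
R=Ro.from_rotvec(s["ee_rot"]).as_matrix();i=robot.camera_info("wrist");T=np.array(i["t"]);Rc=np.array(i["R"])
print("K",i["intrinsics"])
for x in(-.0075,.0075):
  for y in(-.0175,.0175):
    for z in (.022,-.02): print(x,y,z,proj("wrist",s["ee_pos"]+R@[x,y,z]).round())
for px in[(215,250),(215,300),(260,250),(320,250),(320,320),(400,260),(260,320),(435,260)]:
    o,dr=ray("wrist",px);X=o+dr*d[px[1],px[0]];print(px,(R.T@(X-s["ee_pos"])).round(4))
```

```text
K [[277.05278462   0.         325.02785934]
 [  0.         277.05278462 200.87526077]
 [  0.           0.           1.        ]]
-0.0075 -0.0175 0.022 [298. 252.]
-0.0075 -0.0175 -0.02 [290. 287.]
-0.0075 0.0175 0.022 [351. 252.]
-0.0075 0.0175 -0.02 [359. 287.]
0.0075 -0.0175 0.022 [297. 230.]
0.0075 -0.0175 -0.02 [289. 260.]
0.0075 0.0175 0.022 [352. 230.]
0.0075 0.0175 -0.02 [360. 260.]
(215, 250) [-0.1974 -0.2525  0.4411]
(215, 300) [ 0.0288 -0.0267 -0.0848]
(260, 250) [ 0.0364 -0.0179 -0.0722]
(320, 250) [ 0.0098 -0.0022 -0.0135]
(320, 320) [ 0.0109 -0.0013 -0.0688]
(400, 260) [ 0.0363  0.0199 -0.0781]
(260, 320) [ 0.0242 -0.0155 -0.0862]
(435, 260) [ 0.0355  0.0297 -0.0766]
```

```bash
cat >> h.py <<'E'
AX=np.array([.543,.034,0])
def fin(th,z=.239,r=.048,off=.010):
    return AX+r*e(th)+off*e(th+np.pi/2)+[0,0,z], rv(th-np.pi)
def st(l=""):
    s=robot.read_state();print(l,round(s["t"],2),s["ee_pos"].round(4),s["contact_force"].round(1),s["joints"].round(2)[[0,2,6]])
E
python3 - <<'E'
from h import *
t=np.radians(180)
for a in(180,150,120,90,60,40): print(a,np.round(robot.solve_ik(*fin(np.radians(a))),2))
robot.move_pose(*fin(t,z=.30));st("above")
robot.servo_line(fin(t)[0],feed=.06);st("in")
for a in range(172,52,-8):
    P,r=fin(np.radians(a));robot.servo_line(P,r,feed=.03)
    if a%3==0 or a<80: st(a)
P,r=fin(np.radians(54));robot.servo_line(P,r,feed=.03);st(54)
P,r=fin(np.radians(62));robot.servo_line(P,r,feed=.04)
P[2]=.30;robot.servo_line(P,feed=.08)
robot.move_pose([.47,.03,.42],rv(-.7))
st();look("w2",["impeller_axis","yellow_tip","match_mark","post_pivot"])
E
```

```text
180 [-0.04  0.38 -0.07  1.86  0.03  0.9  -0.13]
150 [-0.14  0.38 -0.01  1.85  0.    0.9  -0.67]
120 [-0.22  0.41  0.06  1.81 -0.03  0.92 -1.2 ]
90 [-0.29  0.45  0.14  1.75 -0.07  0.95 -1.69]
60 [-0.34  0.49  0.24  1.69 -0.14  0.98 -2.14]
40 [-0.36  0.52  0.31  1.65 -0.18  1.   -2.44]
above 7.92 [0.4959 0.0242 0.3008] [ 0.2 -0.2  0.5] [-0.04 -0.07 -0.12]
in 9.08 [0.4953 0.024  0.2394] [0.5 0.6 0.3] [-0.04 -0.07 -0.13]
156 10.21 [0.4952 0.0437 0.239 ] [ 0.4 -0.9  1.1] [-0.15  0.03 -0.54]
132 11.33 [0.5033 0.0632 0.239 ] [-0.9 -0.3 -0.1] [-0.26  0.13 -0.94]
108 12.46 [0.5185 0.0768 0.2389] [-1.3 -0.3 -0.6] [-0.35  0.24 -1.32]
84 13.58 [0.5382 0.0828 0.2391] [-1.   1.2 -0.6] [-0.42  0.35 -1.68]
76 13.96 [0.5451 0.083  0.2391] [-0.4  1.1  0.5] [-0.44  0.38 -1.79]
68 14.33 [0.5519 0.0822 0.2391] [-0.3  2.  -0.1] [-0.46  0.42 -1.91]
60 14.71 [0.5585 0.0805 0.2391] [0.4 2.2 0.1] [-0.48  0.46 -2.02]
54 15.03 [0.5633 0.0787 0.2391] [-1.3  3.1  0.5] [-0.49  0.49 -2.1 ]
 17.42 [0.4699 0.0301 0.4193] [ 0.8  0.7 -0.3] [-0.27  0.2  -0.76]
impeller_axis [372. 144.] 0.66 [0.5464 0.0344 0.232 ]
yellow_tip [370.  91.] 0.77 [0.5806 0.0831 0.232 ]
match_mark [382.  72.] 0.85 [0.6036 0.0906 0.232 ]
match_mark [374. 145.] 0.63 [0.5483 0.0325 0.232 ]
post_pivot [292.  15.] 0.76 [0.5613 0.1896 0.256 ]
```

Run:
```python
import cv2
a=cv2.imread("pics/w2.png")[0:240,200:520];cv2.imwrite("pics/w2c.png",cv2.resize(a,None,fx=2.4,fy=2.4,interpolation=2))
```

```text
(no output)
```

View pics/w2c.png

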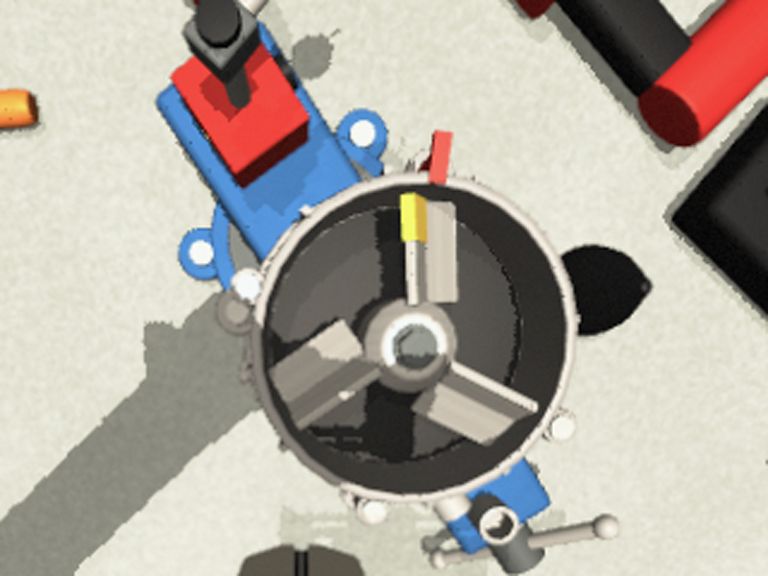

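The crop shows yellow at (412,217) and the lug at (441,157), about 10° short. This agrees with the landmarks (54.4° against 44.3°). I'll push 10° more and check.

Run:
```python
from h import *
P,r=fin(np.radians(64),z=.30);robot.move_pose(P,r)
P[2]=.239;robot.servo_line(P,feed=.06)
for a in(58,52,48,44):
    P,r=fin(np.radians(a));robot.servo_line(P,r,feed=.02);
st(a)
P,r=fin(np.radians(54));robot.servo_line(P,r,feed=.03)
P[2]=.30;robot.servo_line(P,feed=.08)
robot.move_pose([.50,.05,.42],rv(-.7))
st();look("w3",["impeller_axis","yellow_tip","match_mark","post_pivot","indicator","stylus"])
import cv2
a=cv2.imread("pics/w3.png")[0:240,200:520];cv2.imwrite("pics/w3c.png",cv2.resize(a,None,fx=2.4,fy=2.4,interpolation=2))
```

```text
44 21.46 [0.5707 0.0748 0.239 ] [-0.9  2.2 -0.5] [-0.46  0.46 -2.28]
 24.03 [0.4999 0.05   0.4193] [ 0.4 -0.5 -0.1] [-0.23  0.11 -0.81]
impeller_axis [364. 172.] 0.59 [0.549  0.0355 0.232 ]
yellow_tip [369. 121.] 0.78 [0.5898 0.0779 0.232 ]
yellow_tip [438. 139.] 0.66 [0.6401 0.0098 0.232 ]
match_mark [373. 103.] 0.77 [0.6056 0.091  0.232 ]
post_pivot [282.  54.] 0.8 [0.5601 0.189  0.256 ]
stylus [160.  72.] 0.33 [0.4464 0.2691 0.2365]
```

View pics/w3c.png

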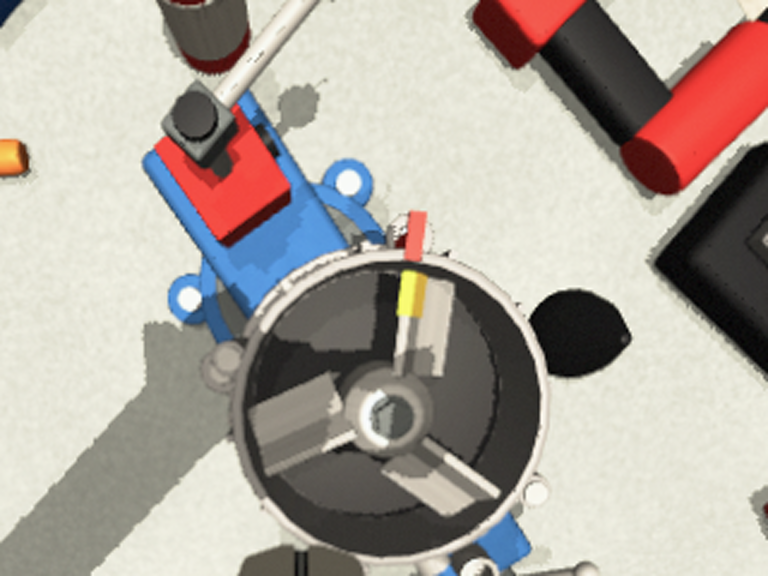

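The yellow tip now points at the lug: extending the blade edge lands within about 1 mm of it. Next I'll push the gauge arm's bare bar and stop short for a check.

```bash
cat >> h.py <<'E'
PV=np.array([.559,.189,0])
def bar(ph,z=.266,r=.042,off=.0125): return PV+r*e(ph)+off*e(ph+np.pi/2)+[0,0,z], rv(ph)
E
python3 - <<'E'
from h import *
for d in(45,0,-75): print(robot.solve_ik(*bar(np.radians(d))) is not None)
P,r=bar(np.radians(45),z=.34);robot.move_pose(P,r)
P[2]=.266;robot.servo_line(P,feed=.06);st("in")
for a in range(36,-62,-8):
    P,r=bar(np.radians(a));robot.servo_line(P,r,feed=.03)
    if a%3==0: st(a)
st(a)
P,r=bar(np.radians(a+12));robot.servo_line(P,r,feed=.04)
P[2]=.34;robot.servo_line(P,feed=.08)
robot.move_pose([.50,.05,.42],rv(-.7))
st();look("w4",["yellow_tip","match_mark","post_pivot","indicator","stylus"])
import cv2
a=cv2.imread("pics/w4.png")[0:240,200:520];cv2.imwrite("pics/w4c.png",cv2.resize(a,None,fx=2.4,fy=2.4,interpolation=2))
E
```

```text
True
True
True
in 26.79 [0.5801 0.2277 0.2665] [-0.2 -0.5  0.8] [-0.28 -0.21  0.27]
36 27.18 [0.5857 0.2239 0.2662] [-0.3 -1.   0.4] [-0.3  -0.17  0.14]
12 28.23 [0.5973 0.2102 0.266 ] [-0.   0.1  0. ] [-0.34 -0.06 -0.19]
-12 29.27 [0.6026 0.1931 0.266 ] [-0.1  2.7 -0.1] [-0.37  0.05 -0.52]
-36 30.32 [0.6003 0.1747 0.266 ] [ 0.5  2.7 -0.5] [-0.41  0.16 -0.86]
-60 31.38 [0.5911 0.1587 0.2662] [ 1.2  2.4 -1.1] [-0.46  0.28 -1.2 ]
-60 31.38 [0.5911 0.1587 0.2662] [ 1.2  2.4 -1.1] [-0.46  0.28 -1.2 ]
 33.54 [0.5002 0.0515 0.4192] [-0.3  0.5 -0.6] [-0.32  0.23 -0.78]
yellow_tip [373. 123.] 0.78 [0.592  0.0756 0.232 ]
match_mark [376. 105.] 0.69 [0.606  0.0888 0.232 ]
post_pivot [280.  56.] 0.86 [0.5573 0.1898 0.256 ]
indicator [350.  86.] 0.78 [0.5929 0.1217 0.256 ]
stylus [379. 106.] 0.6 [0.608  0.0846 0.2365]
```

View pics/w4c.png

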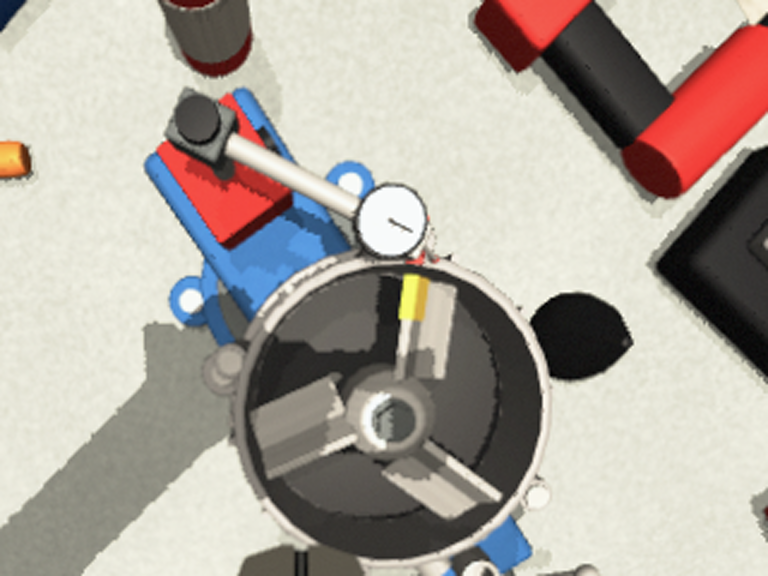

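The dial is at (390,220) over the rim, with the yellow tip undisturbed at (412,297). The arm is at about -61° and needs about -73.5°, so I'll push on.

Run:
```python
from h import *
P,r=bar(np.radians(-45),z=.34);robot.move_pose(P,r)
P[2]=.266;robot.servo_line(P,feed=.06)
for a in(-53,-60,-66,-70,-72.5):
    P,r=bar(np.radians(a));robot.servo_line(P,r,feed=.025)
st(a)
P,r=bar(np.radians(a+12));robot.servo_line(P,r,feed=.04)
P[2]=.34;robot.servo_line(P,feed=.08)
robot.move_pose([.47,.08,.40],rv(-.7))
st();look("w5",["yellow_tip","match_mark","post_pivot","indicator","stylus"])
for c in("scene","top"):
    p,d=robot.read_camera(c);save(c+"5",p)
    for k,z in(("stylus",.2365),("yellow_tip",.232),("indicator",.256),("post_pivot",.256)):
        for q in robot.landmark_of(c,k)[:2]: print(c,k,q["xy"],round(q["confidence"],2),atz(c,q["xy"],z).round(4))
import cv2
a=cv2.imread("pics/w5.png")[0:240,220:500];cv2.imwrite("pics/w5c.png",cv2.resize(a,None,fx=2.5,fy=2.5,interpolation=2))
```

```text
-72.5 37.57 [0.5836 0.1532 0.2661] [ 3.7  2.5 -0.8] [-0.49  0.32 -1.39]
 39.68 [0.4704 0.0808 0.3996] [-0.2 -0.2  0.4] [-0.39  0.22 -0.86]
yellow_tip [409. 126.] 0.87 [0.5881 0.0789 0.232 ]
match_mark [418. 108.] 0.66 [0.6066 0.0878 0.232 ]
post_pivot [324.  51.] 0.92 [0.5617 0.1899 0.256 ]
indicator [386. 103.] 0.78 [0.5776 0.1153 0.256 ]
stylus [409. 125.] 0.92 [0.5874 0.0795 0.2365]
scene stylus [324.2, 215.9] 0.47 [0.5746 0.0692 0.2365]
scene yellow_tip [324.1, 223.8] 0.94 [0.5912 0.0881 0.232 ]
scene indicator [333.2, 225.7] 0.63 [0.583 0.12  0.256]
scene post_pivot [354.6, 237.1] 0.56 [0.5599 0.1896 0.256 ]
top yellow_tip [282.7, 172.6] 0.72 [0.5853 0.0715 0.232 ]
```

View pics/w5c.png

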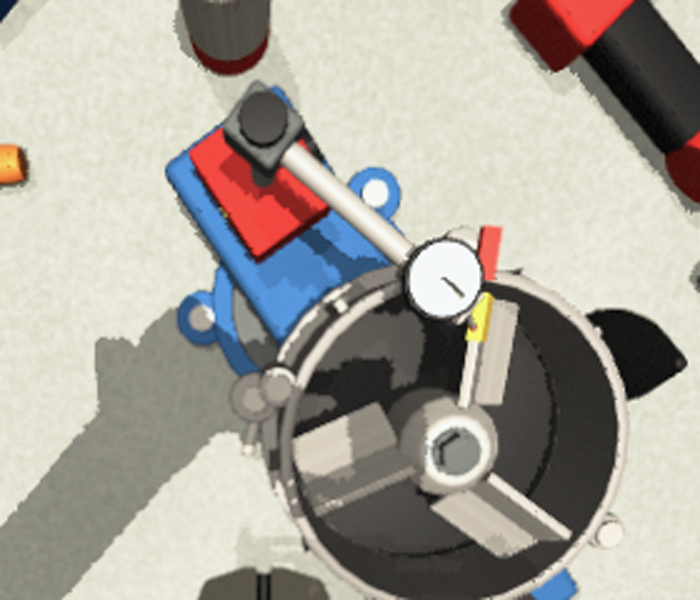

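The red stylus ball at (474,323) stands over the yellow tip at (481,318), within about 4 mm. The blade line still meets the lug at (488,270), so I'm handing in.

```bash
python3 -c "
from station import robot
print(robot.job_done())"
```

```text
the job is handed in; nothing more can be done
None
```

I handed the job in at about 40 s. In the last wrist picture, the yellow tip was lined up with the red mark to within about 2°. The stylus stood within about 4 mm of the middle of the yellow tip, and the robot was clear of everything. The hand-in returned no verdict.

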